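# Baking beads into the carousel

### The job

Turn the round carousel tray by the bar handle on its hub until its empty compartment is squarely under the chute's outlet. Then take the scoop by its black grip and tip all six ceramic baking beads into the hopper so that they run down the chute into that compartment. Finally set the emptied scoop back down upright on the counter and let go, leaving the bowl, jar and bottle where they are.

Things in the scene. Friction and masses are not known exactly. Their poses are not given: they have to be found in the camera images.
- carousel (a joint): Turntable angle, rad, counter-clockwise positive seen from above, endless in both directions (no stops). At 0 (and any multiple of 2 pi) the middle of the empty compartment is exactly under the chute's outlet. Starts anywhere but near there. It turns with light friction (about 0.06 N m) and stays where it is left.
- hub_grip (a point): Centre of the flat aluminium bar handle on the turntable's axis, turning with it: 54 mm long, 16 wide, 36 tall, centre 122 mm above the counter, on a 26 mm thick post. Its length lies along the middle line of the empty compartment, i.e. along direction (1, 1) of this point's x and y axes; z up. The dividers lie along those axes; the empty compartment is the quarter x > 0, y > 0.
- empty_compartment (a point): Point on the floor in the middle of the empty compartment, 113 mm from the axis, turning with the tray. Round grey tray 350 mm across, floor top 18 mm above the counter, rim and dividers (4 mm thick) 56 to 58 mm; two crossing dividers make four equal compartments. The other three hold corks, steel ring cutters and wooden dowels, fixed in place.
- chute_outlet (a point): Fixed point in the middle of the chute's downward outlet, 73 mm above the counter and 113 mm from the turntable axis. Opening 64 by 50 mm. Its y axis points along the chute from the hopper to the turntable axis, z up. The outlet's far wall is 86 mm from the turntable axis, its top 137 mm above the counter.
- hopper_mouth (a point): Middle of the open top (rim) of the sheet-steel hopper at the chute's upper end, fixed, 201 mm above the counter, 256 mm from the turntable axis. Mouth 140 mm along this point's x, 97 mm along its y (y points down the chute to the turntable axis; z up). Floor slopes at 24 degrees, 43 to 86 mm below the rim; the cheeks narrow to the outlet.
- chute_mid (a point): Point in the middle of the chute where it narrows, 115 mm above the counter, between hopper and outlet, about 12 mm above the sloping floor; fixed.
- scoop_grip (a point): Centre of the black grip of the loose steel scoop: block 36 mm along the scoop's x, 16 wide (y), 40 tall, centre 107 mm above the counter when standing, free on both sides and top (a bent rod joins its back end to the scoop's back wall, 50 mm behind). Axes: -x to the open mouth, z up. Scoop 112 mm long, 76 wide, walls 50 high, 0.14 to 0.28 kg empty.
- scoop_lip (a point): Middle of the scoop's front floor edge, 60 mm ahead of the grip centre (-x) and 80 mm below it; scoop axes; 27 mm above the counter when standing. The floor falls 9 degrees from mouth to back, so beads stay at the back while level and roll out at a forward tilt above 9 degrees; about 45 degrees empties it.
- ramekin_rim (a point): Bystander: centre of the rim of a small white ceramic bowl, 84 mm across, 42 mm high. Leave it.
- jar: Bystander: squat amber jar with a steel cap, 68 mm across, 95 mm high; origin under its centre. Leave it.
- oil: Bystander: squeeze bottle of oil, 64 mm across, 200 mm high; origin under its centre. Leave it.
- bead0_center (a point): Centre of one of the six white ceramic baking beads, balls of 22 mm, 14 g; all start in the scoop.
- bead1_center (a point): Centre of one of the six white ceramic baking beads, balls of 22 mm, 14 g; all start in the scoop.
- bead2_center (a point): Centre of one of the six white ceramic baking beads, balls of 22 mm, 14 g; all start in the scoop.
- bead3_center (a point): Centre of one of the six white ceramic baking beads, balls of 22 mm, 14 g; all start in the scoop.
- bead4_center (a point): Centre of one of the six white ceramic baking beads, balls of 22 mm, 14 g; all start in the scoop.
- bead5_center (a point): Centre of one of the six white ceramic baking beads, balls of 22 mm, 14 g; all start in the scoop.
Things that resemble listed ones, but are neither listed nor needed, are in the scene too. Of the things that look like the part that bears scoop_grip, the smallest one is meant.

How it is judged:
By the outcome, as a careful person would: the job done as asked, in the order asked, and still so for the second after the job is handed in, with the robot touching nothing.
It also fails if it takes over 72 s, if anything falls off the work surface, if the arm or the gripper's body presses on something with over 40 N, if the wrist force passes 120 N, or if a joint passes its speed limit or range.

### The arm

A 6-joint arm with a two-finger parallel gripper is mounted at the origin on the work surface. World frame = base frame: x ahead of the robot, y to its left, z up, the work surface at z = 0. Lengths are in mm, angles in rad, forces in N, time in s.
With the tool pointing down it reaches from about 300 to 875 mm from the base axis. Payload 6.4 kg.
Tool frame: the origin (TCP) lies midway between the tips of the shut fingers; the grasp point (between the pads) lies 19 mm behind it; z points along the fingers, y is the line along which they close (so a half turn about z gives the same grasp; the last joint's range is limited). The gripper opens to 88 mm and grips with 3 to 60 N. Pads are 18 mm wide; open, the fingers measure 123 mm over their backs; the gripper's body (75 mm by 187 mm) begins 45 mm behind the grasp point.
Start: joints at [-1.527, 0.181, 1.607, -0, 1.354, -0.206], TCP at [142.161, -557.164, 238.714] pointing down, gripper open.
Joint ranges: [-2.99, 2.99], [-0.89, 2.07], [0.3, 2.58], [-1.14, 4.28], [0, 2.63], [-3.12, 3.12]. Speed limits (rad/s): [2.57, 2.57, 3.01, 3.14, 3.14, 3.14].

### API

Orientations are given as a unit quaternion [w, x, y, z].
In Python, from workcell import ctrl, vision, workorder gives the robot as it stands. The module is installed in compiled form; this text tells all that it offers.
- The arm moves only by the tool drive_tool, never from a script. Its argument "deltas" is a list that holds one entry, the list of rows, each a list of 7 numbers: the finger opening in mm, from 0 to 88.1, then the shift along the world's x, y, z in mm, then the turn, a rotation vector about the world's x, y, z in rad. A call has 1 to 8 rows; each row is the pose to reach, as a shift and turn from the pose commanded when the call began; what a row does not reach only later rows make up. A row lasts 1/12 s, in which the tool goes at most 41.7 mm and 7.16 degrees, less where a joint would pass 70% of its speed; a pose out of reach is approached as far as the arm can. A call with a gripper value outside its range is refused whole. The fingers move at their own pace and stop on an object; "grip_force" is the grip in N (left out, the last holds). Time passes only in rows, so rows that repeat a pose let the fingers close. It gives the time, the measured TCP pose, the force, the opening and the grip force at its end, in the units of the state.
- ctrl.observe(): the state, without advancing time (a new reading comes with each control period).
- vision.get_image(name): name is "side" or "top" or "wrist"; returns the picture (480x640x3 uint8, red, green, blue); there is no depth.
- vision.camera_info(name): a dict with "camera_matrix" (3x3 intrinsics, pixels), "pose" (4x4, takes a point from camera to world coordinates); the wrist camera has in their place "T_tool_cam" (4x4, takes a point from camera to tool coordinates, whose origin is the TCP and whose axes are the flange's). Camera axes: x right, y down, z forward; pixel columns grow to the right and rows downward; lengths in mm; the calibration is good to about 2 mm. A picture is of the moment at which its call begins: read the wrist's pose just before it. camera_info takes no time and is no camera call.
- workorder.job_done(): hands the job in; it is judged then, once.
Trained networks look in the newest picture that a camera, given by its name, has taken for a name from the list of things; names that differ only in an ending like _2 or _b are one class to them, and where a whole thing is asked for, a point or a joint stands for the part that bears it (a point fixed in the world has none). Each returns a list of dicts, best first, with "score" (0 to 1); they miss things now and then, are a little off and sometimes report something else, mostly with a low value. They report only what shows in the picture. A call takes as long as a camera call. They do not tell look-alikes from the thing itself.
- vision.search_frame(camera, target): "location" ([x, y, z] in mm, in the coordinates of the camera as it stood for that picture, good to about 4 mm: the middle of the surface that is visible of it).
- vision.place_of(camera, target): "location" ([x, y, z] in mm, in the coordinates of the camera as it stood for that picture, good to about 4 mm: a listed point, or the origin of a listed thing).
The state is a dict: "time": time; "joints": joint angles; "qd": joint speeds; "joint_efforts": joint torques, N m; "position": TCP position; "ee_rot": TCP orientation; "ft_force": force on the tool from outside, world axes, zero at the start; "moment": the same for the moment, N m; "gripper_width": finger opening in mm; "grip_force": force on a finger pad.
Only numpy, scipy, OpenCV 4.12 (cv2) and the standard library are available. Lean on these libraries where they do the work, as an engineer would, in place of code of your own. Each camera call takes 0.05 s, during which the arm holds its last target. There are 200 camera calls.

## Working session

There is one attempt and no reset: what is moved stays moved. The work goes in short steps, Python scripts to look and compute and a tool call to move; the robot and the scene stay as the last step left them, time stands still between calls to the robot, and variables do not carry over. Pictures are saved under pics/ and viewed, at most 10 in all, crops included, and the job is handed in when it is done.

Besides the shell and the picture viewer there is one more tool, called after "Request:" by a JSON object that holds its "name" and its "arguments". drive_tool: Moves the arm, as the interface text tells. Its arguments: {"type":"object","properties":{"deltas":{"type":"array"},"grip_force":{"type":"number"}},"required":["deltas"]}

```bash
mkdir -p pics; cat > h.py <<'E'
import numpy as np, cv2
from workcell import ctrl, vision, workorder
from scipy.spatial.transform import Rotation as R
def pose(cam):
    i=vision.camera_info(cam)
    if cam!='wrist': return np.array(i['pose']),np.array(i['camera_matrix'])
    s=ctrl.observe(); q=s['ee_rot']; T=np.eye(4); T[:3,:3]=R.from_quat([q[1],q[2],q[3],q[0]]).as_matrix(); T[:3,3]=s['position']
    return T@np.array(i['T_tool_cam']),np.array(i['camera_matrix'])
def snap(cam,name=None):
    P=pose(cam); im=vision.get_image(cam)
    if name: cv2.imwrite(f'pics/{name}.png',im[:,:,::-1])
    return P,im
def find(cam,P,t,f='place_of',n=3):
    for d in getattr(vision,f)(cam,t)[:n]:
        p=np.array(d['location']); w=P[0][:3,:3]@p+P[0][:3,3]; uv=P[1]@p; uv=uv[:2]/uv[2]
        print(cam,t,round(d['score'],2),w.round(0),uv.round(0))
E
python3 - <<'E'
from h import *
for c in ('top','side'):
    P,im=snap(c,c+'1')
    for t in ['hub_grip','empty_compartment','chute_outlet','hopper_mouth','scoop_grip','scoop_lip','ramekin_rim','jar','oil']: find(c,P,t)
    find(c,P,'bead0_center',n=6)
s=ctrl.observe();print(s)
E
```

```text
top hub_grip 0.95 [650. 156. 124.] [145. 173.]
top empty_compartment 0.77 [592. 248.  14.] [112. 216.]
top chute_outlet 0.87 [660.  43.  72.] [209. 177.]
top chute_outlet 0.73 [ 624. -266.   43.] [364. 200.]
top hopper_mouth 0.95 [675. -99. 204.] [279. 148.]
top scoop_grip 0.96 [ 262. -316.  143.] [400. 387.]
top scoop_grip 0.92 [ 378. -494.  143.] [499. 321.]
top scoop_grip 0.58 [ 448. -330.  105.] [403. 284.]
top scoop_lip 0.91 [ 186. -347.   39.] [408. 425.]
top scoop_lip 0.82 [ 341. -561.   34.] [515. 344.]
top scoop_lip 0.73 [ 388. -331.   26.] [397. 318.]
top ramekin_rim 0.63 [ 621. -263.   42.] [363. 202.]
top jar 0.86 [ 667. -439.    0.] [443. 186.]
top oil 0.97 [ 741. -283.    3.] [370. 151.]
top bead0_center 0.61 [ 483. -355.   19.] [407. 272.]
top bead0_center 0.44 [ 484. -305.   19.] [383. 271.]
side hub_grip 0.88 [650. 152. 129.] [394. 168.]
side empty_compartment 0.63 [584. 249.  21.] [363. 183.]
side chute_outlet 0.69 [657.  46.  74.] [401. 212.]
side hopper_mouth 0.92 [669. -98. 203.] [420. 204.]
side scoop_grip 0.95 [ 445. -330.  106.] [306. 329.]
side scoop_grip 0.8
[... 386 characters left out ...]

{'time': 1.1, 'joints': array([-1.52727314e+00,  1.80784725e-01,  1.60698374e+00, -2.68193385e-05,
        1.35379424e+00, -2.06283496e-01]), 'qd': array([ 0.00084577,  0.00226091, -0.00068004, -0.00069783, -0.00028007,
        0.00083133]), 'joint_efforts': array([-3.18980256e-04, -4.33839226e+01, -3.42175305e+01,  7.00700562e-02,
        3.09837260e-02, -1.35770776e-05]), 'position': array([ 142.16868748, -557.171321  ,  238.73092407]), 'ee_rot': array([ 1.38589285e-05,  9.92209354e-01,  1.24581690e-01, -1.42690407e-05]), 'ft_force': array([0.19057603, 0.41970683, 0.18550289]), 'moment': array([ 0.01130833,  0.02978829, -0.0325602 ]), 'grip_force': 0.0, 'gripper_width': 88.29955740463389}
```

View pics/top1.png

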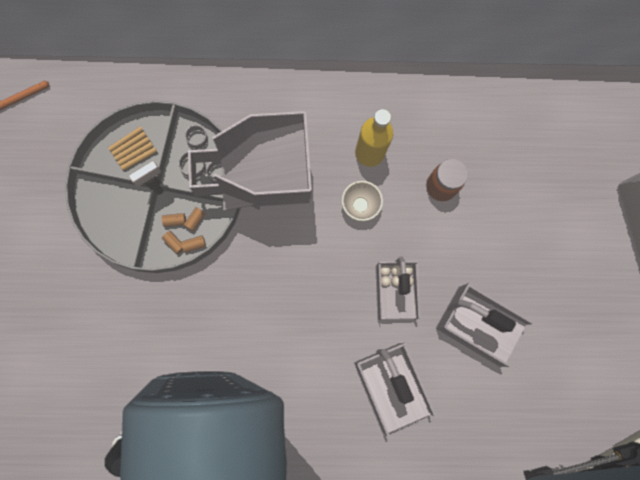

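View pics/side1.png

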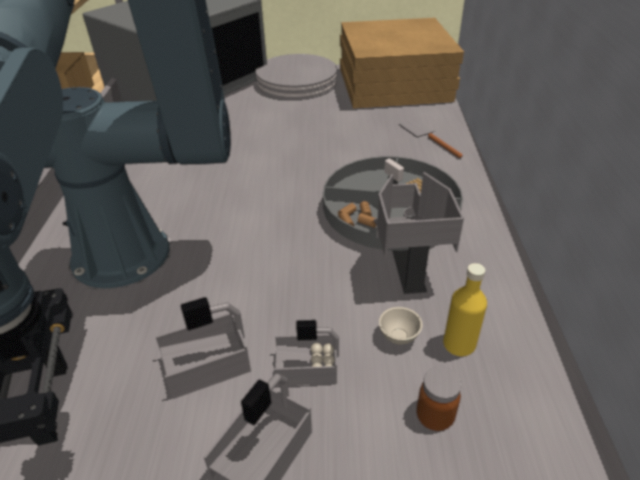

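The top view shows the carousel at (157,187), with its empty quarter at lower left (112,216) and the outlet at about (205,175). The scoop holding beads is the smallest one, with its grip at (403,284). The side view agrees: beads at (320,355), grip at (306,329). The tray has to turn about +151°, so I'm going above the hub first.

Request:
{"name": "drive_tool", "arguments": {"deltas": [[[88,170,237,4,0,0,-0.41],[88,170,237,4,0,0,-0.41],[88,170,237,4,0,0,-0.41],[88,170,237,4,0,0,-0.41],[88,170,237,4,0,0,-0.41],[88,170,237,4,0,0,-0.41],[88,170,237,4,0,0,-0.41],[88,170,237,4,0,0,-0.41]]]}}

```text
time: 1.77
position: [315.3, -314.8, 242.9]
ee_rot: [-0.001, 0.997, -0.077, 0.001]
ft_force: [-0.7, -0.3, 0.3]
gripper_width: 87.6
grip_force: 0.0
```

Request:
{"name": "drive_tool", "arguments": {"deltas": [[[88,170,237,4,0,0,-0.41],[88,170,237,4,0,0,-0.41],[88,170,237,4,0,0,-0.41],[88,170,237,4,0,0,-0.41],[88,170,237,4,0,0,-0.41],[88,170,237,4,0,0,-0.41],[88,170,237,4,0,0,-0.41],[88,170,237,4,0,0,-0.41]]]}}

```text
time: 2.43
position: [484.0, -80.2, 247.1]
ee_rot: [-0.0, 0.96, -0.28, 0.001]
ft_force: [0.2, -0.4, 0.1]
gripper_width: 88.2
grip_force: 0.0
```

Request:
{"name": "drive_tool", "arguments": {"deltas": [[[88,170,237,4,0,0,-0.41],[88,170,237,4,0,0,-0.41],[88,170,237,4,0,0,-0.41],[88,170,237,4,0,0,-0.41],[88,170,237,4,0,0,-0.41],[88,170,237,4,0,0,-0.41],[88,170,237,4,0,0,-0.41],[88,170,237,4,0,0,-0.41]]]}}

```text
time: 3.1
position: [654.2, 158.0, 250.1]
ee_rot: [-0.001, 0.883, -0.469, 0.0]
ft_force: [-1.2, -0.1, 0.5]
gripper_width: 87.7
grip_force: 0.0
```

```bash
python3 - <<'E'
from h import *
P,im=snap('wrist','w1')
for t in ['hub_grip','empty_compartment','chute_outlet','hopper_mouth']: find('wrist',P,t,n=2)
s=ctrl.observe();print(s['time'],s['position'],s['ee_rot'],s['joints'])
q=s['ee_rot'];M=R.from_quat([*q[1:],q[0]]).as_matrix();print('yaw y',np.degrees(np.arctan2(M[1,1],M[0,1])))
E
```

```text
wrist hub_grip 0.66 [652. 156. 123.] [328. 232.]
wrist empty_compartment 0.56 [583. 253.  18.] [329. 310.]
3.35 [651.71280198 152.63747379 250.3471262 ] [ 4.54985651e-04  8.82123548e-01 -4.71017781e-01 -2.98914423e-04] [ 5.33714254e-02  3.79594291e-01  1.33548083e+00 -4.74240402e-04
  1.42749996e+00  2.60512428e+00]
yaw y -146.2007724018212
```

View pics/w1.png

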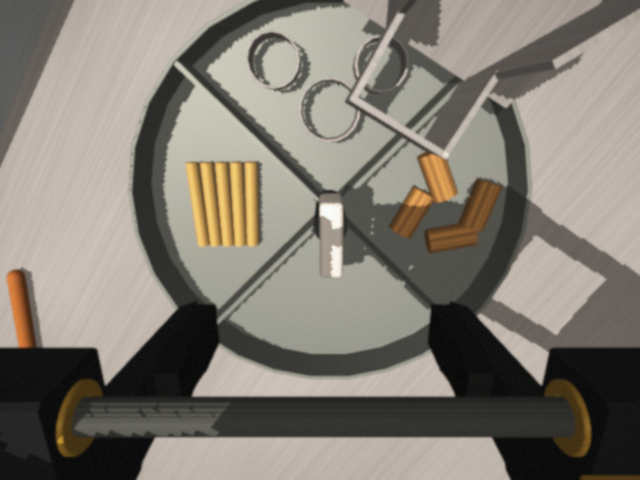

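The wrist view shows the bar at (331,238), vertical in the image, with the empty quarter below it. The bar is lined up with the fingers, so I'm descending to grasp it.

Request:
{"name": "drive_tool", "arguments": {"deltas": [[[88,-1,2,-40,0,0,0],[88,-1,2,-80,0,0,0],[88,-1,2,-115,0,0,0],[88,-1,2,-135,0,0,0],[88,-1,2,-144,0,0,0],[20,-1,2,-144,0,0,0],[10,-1,2,-144,0,0,0],[10,-1,2,-144,0,0,0]]], "grip_force": 10}}

```text
time: 4.02
position: [652.8, 155.3, 109.4]
ee_rot: [-0.001, 0.882, -0.471, 0.002]
ft_force: [0.5, -0.2, -0.2]
gripper_width: 70.5
grip_force: 0.0
```

Request:
{"name": "drive_tool", "arguments": {"deltas": [[[10,0,0,0,0,0,0],[10,0,0,0,0,0,0],[10,0,0,0,0,0,0],[10,0,0,0,0,0,0]]]}}

```text
time: 4.35
position: [651.5, 156.0, 107.5]
ee_rot: [-0.0, 0.882, -0.471, 0.001]
ft_force: [0.5, -1.0, -0.8]
gripper_width: 43.4
grip_force: 0.0
```

Request:
{"name": "drive_tool", "arguments": {"deltas": [[[10,0,0,0,0,0,0],[10,0,0,0,0,0,0],[10,0,0,0,0,0,0],[10,0,0,0,0,0,0],[10,0,0,0,0,0,0],[10,0,0,0,0,0,0]]]}}

```text
time: 4.85
position: [650.0, 155.1, 106.5]
ee_rot: [0.001, 0.882, -0.471, -0.001]
ft_force: [-5.2, -3.2, 3.2]
gripper_width: 15.7
grip_force: 10.0
```

Request:
{"name": "drive_tool", "arguments": {"deltas": [[[10,0,0,0,0,0,0.05],[10,0,0,0,0,0,0.1],[10,0,0,0,0,0,0.15]]]}}

```text
time: 5.1
position: [650.0, 155.3, 106.6]
ee_rot: [0.001, 0.916, -0.402, -0.001]
ft_force: [-4.3, -2.2, 3.3]
gripper_width: 16.2
grip_force: 10.0
```

Request:
{"name": "drive_tool", "arguments": {"deltas": [[[10,0,0,0,0,0,0.11],[10,0,0,0,0,0,0.22],[10,0,0,0,0,0,0.33],[10,0,0,0,0,0,0.44],[10,0,0,0,0,0,0.55],[10,0,0,0,0,0,0.66],[10,0,0,0,0,0,0.77],[10,0,0,0,0,0,0.83]]]}}

```text
time: 5.77
position: [650.3, 155.8, 106.5]
ee_rot: [0.0, 1.0, 0.003, -0.001]
ft_force: [-3.7, -0.6, 2.9]
gripper_width: 15.9
grip_force: 10.0
```

Request:
{"name": "drive_tool", "arguments": {"deltas": [[[10,0,0,0,0,0,0.11],[10,0,0,0,0,0,0.22],[10,0,0,0,0,0,0.33],[10,0,0,0,0,0,0.44],[10,0,0,0,0,0,0.55],[10,0,0,0,0,0,0.66],[10,0,0,0,0,0,0.77],[10,0,0,0,0,0,0.83]]]}}

```text
time: 6.43
position: [650.2, 156.5, 106.5]
ee_rot: [-0.001, 0.914, 0.406, -0.001]
ft_force: [-2.5, 2.1, 2.1]
gripper_width: 16.3
grip_force: 10.0
```

Request:
{"name": "drive_tool", "arguments": {"deltas": [[[10,0,0,0,0,0,0.11],[10,0,0,0,0,0,0.22],[10,0,0,0,0,0,0.33],[10,0,0,0,0,0,0.44],[10,0,0,0,0,0,0.55],[10,0,0,0,0,0,0.66],[10,0,0,0,0,0,0.77],[10,0,0,0,0,0,0.82]]]}}

```text
time: 7.1
position: [649.4, 156.7, 106.5]
ee_rot: [-0.002, 0.676, 0.737, -0.001]
ft_force: [-5.5, 2.5, 5.6]
gripper_width: 15.7
grip_force: 10.0
```

```bash
python3 - <<'E'
from h import *
P,im=snap('top')
cv2.imwrite('pics/t2.png',cv2.resize(im[80:300,40:340],None,fx=2.5,fy=2.5,interpolation=3)[:,:,::-1])
for t in ['hub_grip','empty_compartment','chute_outlet','hopper_mouth','chute_mid']: find('top',P,t,n=2)
P,im=snap('side')
for t in ['hub_grip','empty_compartment','chute_outlet','hopper_mouth','chute_mid']: find('side',P,t,n=2)
s=ctrl.observe();print(s['time'],s['position'],s['joints'])
q=s['ee_rot'];M=R.from_quat([*q[1:],q[0]]).as_matrix();print('yaw y',np.degrees(np.arctan2(M[1,1],M[0,1])))
E
```

```text
top hub_grip 0.9 [650. 154. 124.] [146. 173.]
top empty_compartment 0.56 [665.  44.  14.] [213. 182.]
top chute_outlet 0.58 [660.  41.  70.] [210. 177.]
top chute_outlet 0.48 [673. -99. 203.] [279. 149.]
top hopper_mouth 0.63 [ 671. -100.  203.] [280. 151.]
top chute_mid 0.89 [663. -25. 114.] [242. 169.]
side hub_grip 0.81 [647. 154. 128.] [393. 168.]
side chute_outlet 0.6 [657.  40.  76.] [401. 213.]
side chute_outlet 0.25 [ 382. -335.   31.] [273. 359.]
side hopper_mouth 0.61 [669. -97. 201.] [420. 204.]
side chute_mid 0.86 [666. -24. 113.] [410. 217.]
side chute_mid 0.44 [ 383. -332.   30.] [274. 358.]
7.7 [649.41662813 156.72856069 106.48718654] [ 5.90623830e-02  5.16664865e-01  1.44809932e+00  1.11597999e-03
  1.18066192e+00 -2.09440478e-02]
yaw y 4.55972116879557
```

View pics/t2.png

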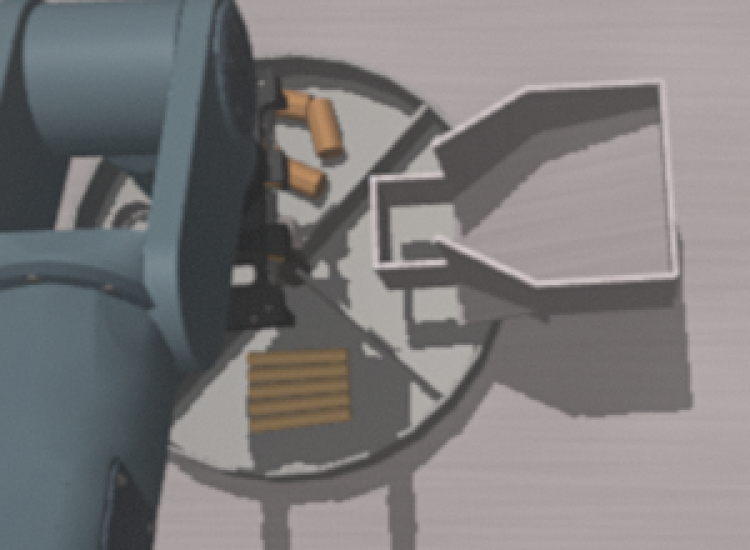

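The tray is turned: the bar direction of -85.4° matches the chute axis, and the crop shows the dividers straddling the chute at (375,160) and (390,350). I'm letting go and moving to the scoop with the beads.

Request:
{"name": "drive_tool", "arguments": {"deltas": [[[50,0,0,0,0,0,0],[50,0,0,0,0,0,0],[50,0,0,0,0,0,0],[50,0,0,0,0,0,0],[50,0,0,20,0,0,0],[50,0,0,60,0,0,0],[50,0,0,100,0,0,0],[50,0,0,140,0,0,0]]]}}

```text
time: 8.37
position: [650.8, 155.6, 247.8]
ee_rot: [-0.0, 0.679, 0.734, -0.0]
ft_force: [-0.2, 0.6, 0.1]
gripper_width: 49.8
grip_force: 0.0
```

Request:
{"name": "drive_tool", "arguments": {"deltas": [[[88,-14,-33,0,0,0,-0.11],[88,-28,-66,0,0,0,-0.22],[88,-42,-100,0,0,0,-0.33],[88,-56,-134,0,0,0,-0.44],[88,-71,-170,0,0,0,-0.56],[88,-86,-205,0,0,0,-0.68],[88,-102,-243,0,0,0,-0.8],[88,-102,-243,0,0,0,-0.8]]]}}

```text
time: 9.03
position: [547.2, -93.2, 246.9]
ee_rot: [0.001, 0.913, 0.407, -0.001]
ft_force: [-0.2, 0.2, -0.5]
gripper_width: 88.2
grip_force: 0.0
```

Request:
{"name": "drive_tool", "arguments": {"deltas": [[[88,-14,-33,0,0,0,-0.11],[88,-28,-66,0,0,0,-0.22],[88,-42,-100,0,0,0,-0.33],[88,-56,-134,0,0,0,-0.44],[88,-71,-170,0,0,0,-0.56],[88,-86,-205,0,0,0,-0.68],[88,-102,-243,0,0,0,-0.8],[88,-102,-243,0,0,0,-0.8]]]}}

```text
time: 9.7
position: [444.7, -336.3, 247.0]
ee_rot: [0.002, 1.0, 0.019, -0.0]
ft_force: [-0.0, 0.1, 0.0]
gripper_width: 87.9
grip_force: 0.0
```

```bash
python3 - <<'E'
from h import *
P,im=snap('top')
for t in ['hub_grip','empty_compartment','chute_outlet']: find('top',P,t,n=1)
P,im=snap('wrist','w2')
for t in ['scoop_grip','scoop_lip','bead0_center']: find('wrist',P,t,n=6)
s=ctrl.observe();print(s['time'],s['position'],s['joints'])
q=s['ee_rot'];M=R.from_quat([*q[1:],q[0]]).as_matrix();print('yaw y',np.degrees(np.arctan2(M[1,1],M[0,1])),M)
E
```

```text
top hub_grip 0.71 [651. 158. 121.] [144. 173.]
top empty_compartment 0.76 [660.  44.  15.] [213. 185.]
wrist scoop_grip 0.85 [ 446. -332.  107.] [327. 230.]
wrist scoop_grip 0.73 [ 257. -321.  143.] [301. 465.]
wrist scoop_grip 0.56 [ 378. -493.  140.] [542. 344.]
wrist scoop_lip 0.86 [ 387. -334.   26.] [325. 265.]
wrist scoop_lip 0.67 [ 338. -560.   35.] [544. 324.]
wrist bead0_center 0.87 [ 484. -353.   22.] [351. 166.]
wrist bead0_center 0.44 [ 488. -307.   16.] [302. 159.]
10.1 [ 447.900688   -328.85785979  246.8091183 ] [-8.47019653e-01  1.30713084e-01  1.64741541e+00  1.32836439e-04
  1.36337295e+00  6.71208047e-01]
yaw y -86.98960652569858 [[ 9.98620012e-01  5.25171071e-02  1.57800057e-04]
 [ 5.25171050e-02 -9.98620025e-01  1.77401764e-05]
 [ 1.58513959e-04 -9.42849297e-06 -9.99999987e-01]]
```

View pics/w2.png

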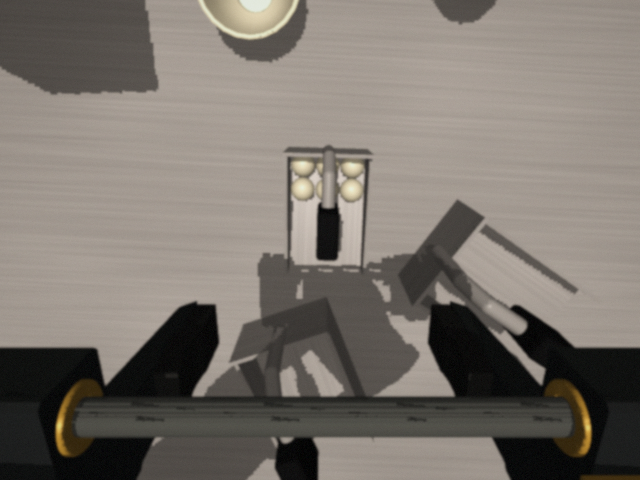

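The wrist view shows the right scoop with six beads at the back (327,180), its black grip at (328,232), lined up with the gripper. I'm descending to grasp it.

Request:
{"name": "drive_tool", "arguments": {"deltas": [[[60,-1,-1,-35,0,0,0],[60,-1,-1,-70,0,0,0],[60,-1,-1,-100,0,0,0],[60,-1,-1,-125,0,0,0],[60,-1,-1,-145,0,0,0],[60,-1,-1,-155,0,0,0],[60,-1,-1,-159,0,0,0],[10,-1,-1,-159,0,0,0]]], "grip_force": 40}}

```text
time: 10.77
position: [446.3, -330.5, 87.4]
ee_rot: [-0.0, 1.0, 0.025, -0.0]
ft_force: [-0.2, -0.3, 0.1]
gripper_width: 55.4
grip_force: 0.0
```

Request:
{"name": "drive_tool", "arguments": {"deltas": [[[10,0,0,0,0,0,0],[10,0,0,0,0,0,0],[10,0,0,0,0,0,0],[10,0,0,0,0,0,0],[10,0,0,0,0,0,0],[10,0,0,0,0,0,0],[10,0,0,0,0,0,0],[10,0,0,0,0,0,0]]]}}

```text
time: 11.43
position: [446.3, -331.6, 88.1]
ee_rot: [0.0, 1.0, 0.025, 0.0]
ft_force: [-2.1, -1.9, 2.1]
gripper_width: 15.8
grip_force: 39.9
```

Request:
{"name": "drive_tool", "arguments": {"deltas": [[[10,0,0,0,0,0,0],[10,0,0,0,0,0,0],[10,0,0,2,0,0,0],[10,0,0,6,0,0,0],[10,0,0,13,0,0,0],[10,0,0,22,0,0,0],[10,0,0,32,0,0,0],[10,0,0,40,0,0,0]]]}}

```text
time: 12.1
position: [446.5, -331.4, 129.3]
ee_rot: [0.0, 1.0, 0.025, 0.0]
ft_force: [-0.3, -0.4, -2.8]
gripper_width: 16.0
grip_force: 39.9
```

Request:
{"name": "drive_tool", "arguments": {"deltas": [[[10,0,0,8,0,0,0],[10,0,0,24,0,0,0.01],[10,0,0,48,0,0,0.02],[10,0,0,76,0,0,0.03],[10,0,0,106,0,0,0.03],[10,0,0,136,0,0,0.03],[10,0,0,164,0,0,0.03],[10,0,0,183,0,0,0.03]]]}}

```text
time: 12.77
position: [446.6, -331.6, 314.9]
ee_rot: [0.002, 0.999, 0.04, 0.001]
ft_force: [-0.6, -0.1, -3.7]
gripper_width: 15.7
grip_force: 39.9
```

Request:
{"name": "drive_tool", "arguments": {"deltas": [[[10,4,3,0,0,0,0],[10,12,9,0,0,0,0],[10,24,19,0,0,0,0],[10,39,31,0,0,0,0],[10,59,46,0,0,0,0],[10,81,64,0,0,0,0],[10,103,81,0,0,0,0],[10,125,98,0,0,0,0]]]}}

```text
time: 13.43
position: [571.6, -230.8, 307.7]
ee_rot: [-0.001, 0.999, 0.04, -0.002]
ft_force: [-0.1, -0.5, -2.5]
gripper_width: 15.4
grip_force: 39.9
```

Request:
{"name": "drive_tool", "arguments": {"deltas": [[[10,22,17,0,0,0,0],[10,44,35,0,0,0,0],[10,66,52,0,0,0,0],[10,88,69,0,0,0,0],[10,110,86,0,0,0,0],[10,129,101,0,0,0,0],[10,145,114,0,0,0,0],[10,158,124,0,0,0,0]]]}}

```text
time: 14.1
position: [729.6, -106.0, 306.6]
ee_rot: [-0.001, 0.999, 0.041, -0.002]
ft_force: [0.4, -0.3, -2.6]
gripper_width: 15.8
grip_force: 39.9
```

Request:
{"name": "drive_tool", "arguments": {"deltas": [[[10,11,9,0,0,0,0],[10,17,13,0,0,0,0],[10,21,16,0,0,0,0],[10,22,17,0,0,0,0],[10,22,17,0,0,0,0]]]}}

```text
time: 14.52
position: [750.8, -92.0, 309.6]
ee_rot: [-0.0, 0.999, 0.04, -0.001]
ft_force: [0.2, -1.0, -2.7]
gripper_width: 15.8
grip_force: 39.9
```

```bash
python3 - <<'E'
from h import *
for c in ('side','top'):
    P,im=snap(c)
    if c=='side': cv2.imwrite('pics/s3.png',cv2.resize(im[60:300,280:580],None,fx=2.5,fy=2.5,interpolation=3)[:,:,::-1])
    for t in ['hopper_mouth','scoop_grip','scoop_lip']: find(c,P,t,n=4)
s=ctrl.observe();print(s['time'],s['position'],s['joints'],s['gripper_width'])
q=s['ee_rot'];M=R.from_quat([*q[1:],q[0]]).as_matrix();print('yaw y',np.degrees(np.arctan2(M[1,1],M[0,1])))
# tilt schedule: lip path, deltas from present TCP
t0=s['position'];f=np.array([-.9966,-.082,0]);z=np.array([0,0,1])
def tcp(th,lip):
    Q=R.from_rotvec(np.cross(z,f)*th)
    return lip-Q.apply(60*f-80*z)-Q.apply(19*z)
l0=t0+19*z+60*f-80*z; print('lip',l0,'axis',np.cross(z,f))
for d in range(0,61,5):
    lip=l0+np.array([0,0,-min(d/25,1)*40.]); print(d,(tcp(np.radians(d),lip)-t0).round(0),(np.radians(d)*np.cross(z,f)).round(3))
E
```

```text
side hopper_mouth 0.91 [668. -96. 202.] [420. 203.]
side scoop_grip 0.93 [ 256. -317.  143.] [195. 312.]
side scoop_grip 0.7 [750. -89. 327.] [470. 145.]
side scoop_grip 0.65 [ 384. -494.  145.] [260. 399.]
side scoop_lip 0.96 [ 187. -348.   33.] [165. 366.]
side scoop_lip 0.79 [688. -97. 248.] [432. 184.]
top hopper_mouth 0.91 [ 672. -101.  202.] [280. 150.]
top hopper_mouth 0.4 [ 741. -279.    1.] [368. 151.]
top scoop_grip 0.82 [ 267. -318.  138.] [401. 384.]
top scoop_grip 0.63 [ 377. -495.  144.] [499. 322.]
top scoop_lip 0.89 [ 188. -348.   36.] [409. 424.]
top scoop_lip 0.71 [ 338. -561.   35.] [515. 345.]
top scoop_lip 0.59 [692. -98. 250.] [278. 130.]
14.9167 [751.0001719  -92.60491347 311.06501378] [-2.78996405e-01  5.51840335e-01  9.77329153e-01 -1.73736183e-05
  1.61203066e+00  1.21262027e+00] 15.949697257260695
yaw y -85.46338322949859
lip [691.2041719  -97.52491347 250.06501378] axis [ 0.082  -0.9966  0.    ]
0 [0. 0. 0.] [ 0. -0.  0.]
5 [-6. -0. -3.] [ 0.007 -0.087  0.   ]
10 [-11.  -1.  -7.] [ 0.014 -0.174  0.   ]
15 [-18.  -1. -11.] [ 0.021 -0.261  0.   ]
20 [-24.  -2. -15.] [ 0.029 -0.348  0.   ]
25 [-31.  -3. -20.] [ 0.036 -0.435  0.   ]
30 [-38.  -3. -18.] [ 0.043 -0.522  0.   ]
35 [-46.  -4. -17.] [ 0.05  -0.609  0.   ]
40 [-53.  -4. -16.] [ 0.057 -0.696  0.   ]
45 [-60.  -5. -15.] [ 0.064 -0.783  0.   ]
50 [-68.  -6. -16.] [ 0.072 -0.87   0.   ]
55 [-75.  -6. -17.] [ 0.079 -0.957  0.   ]
60 [-83.  -7. -19.] [ 0.086 -1.044  0.   ]
```

View pics/s3.png

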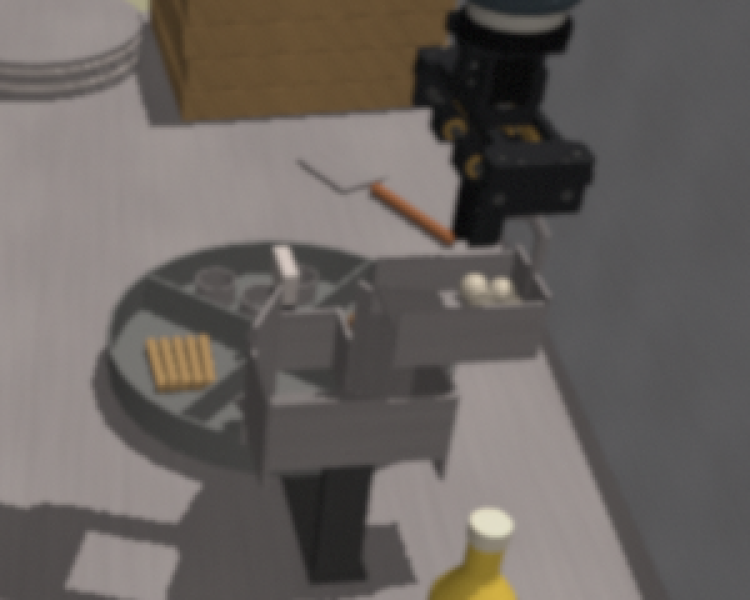

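The side view shows the scoop level with its lip over the hopper (about (385,340) in the crop) and the beads still at its back (485,290). The lip is at (691,-97,250). I'm tilting in stages with the lip held above the hopper.

Request:
{"name": "drive_tool", "arguments": {"deltas": [[[10,-3,0,0,0.004,-0.044,0],[10,-6,0,0,0.007,-0.087,0],[10,-9,0,0,0.011,-0.131,0],[10,-11,-1,-1,0.014,-0.174,0],[10,-14,-1,-2,0.018,-0.218,0],[10,-18,-1,-3,0.021,-0.261,0],[10,-21,-2,-4,0.025,-0.305,0],[10,-24,-2,-5,0.029,-0.348,0]]]}}

```text
time: 15.58
position: [726.7, -94.4, 306.0]
ee_rot: [-0.007, 0.984, 0.039, 0.175]
ft_force: [1.0, -0.5, -3.2]
gripper_width: 15.7
grip_force: 39.9
```

Request:
{"name": "drive_tool", "arguments": {"deltas": [[[10,-3,0,0,0.004,-0.044,0],[10,-7,-1,0,0.007,-0.087,0],[10,-10,-1,-1,0.011,-0.131,0],[10,-14,-1,-1,0.014,-0.174,0],[10,-18,-2,-2,0.018,-0.218,0],[10,-22,-2,-4,0.021,-0.261,0],[10,-26,-2,-5,0.025,-0.305,0],[10,-29,-2,-6,0.029,-0.348,0]]]}}

```text
time: 16.25
position: [697.6, -96.3, 300.3]
ee_rot: [-0.014, 0.939, 0.038, 0.343]
ft_force: [0.1, 0.9, -1.0]
gripper_width: 15.3
grip_force: 39.9
```

Request:
{"name": "drive_tool", "arguments": {"deltas": [[[10,-4,0,-1,0.004,-0.044,0],[10,-7,-1,-2,0.007,-0.087,0],[10,-11,-1,-3,0.011,-0.131,0],[10,-15,-2,-3,0.014,-0.174,0],[10,-15,-2,-3,0.014,-0.174,0],[10,-15,-2,-3,0.014,-0.174,0],[10,-15,-2,-3,0.014,-0.174,0],[10,-15,-2,-3,0.014,-0.174,0]]]}}

```text
time: 16.92
position: [683.8, -98.4, 297.8]
ee_rot: [-0.018, 0.905, 0.037, 0.423]
ft_force: [0.4, 1.5, -2.6]
gripper_width: 15.8
grip_force: 39.9
```

```bash
python3 - <<'E'
from h import *
o=[]
for c in ('side','top'):
    P,im=snap(c)
    cr=im[60:300,280:580] if c=='side' else im[80:260,40:360]
    o.append(cv2.resize(cr,(390,480),interpolation=3) if c=='side' else cv2.resize(cr,(400,225)))
    for t in ['bead0_center']: find(c,P,t,n=6)
o[1]=cv2.copyMakeBorder(o[1],0,255,0,0,cv2.BORDER_CONSTANT)
cv2.imwrite('pics/m4.png',np.hstack(o)[:,:,::-1])
s=ctrl.observe();print(s['time'],s['position'],s['joints'],s['gripper_width'],s['ee_rot'])
E
```

```text
top bead0_center 0.57 [760.  41.  28.] [215. 137.]
17.1167 [683.49741497 -98.06951078 297.05424114] [-0.51691116 -0.02215203  1.9376325   0.83585106  0.62247265  0.42692379] 15.886437939408246 [-0.01799017  0.9054889   0.03651333  0.42241328]
```

View pics/m4.png

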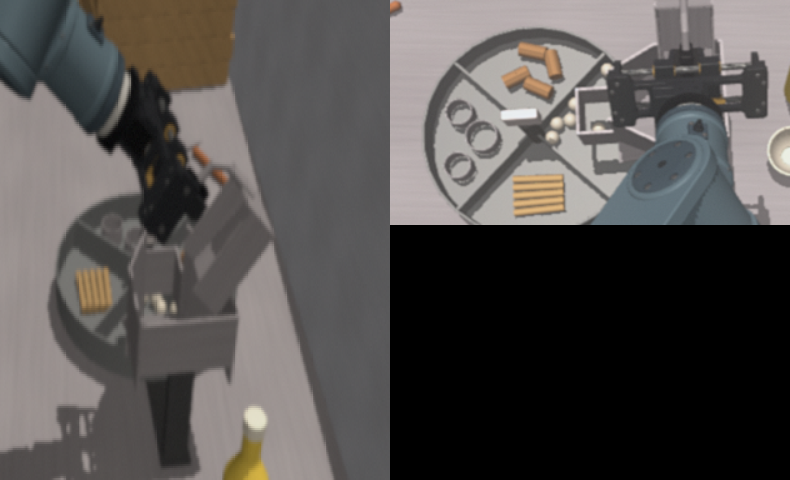

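Most of the beads are already in the compartment near the hub (about (560,120)), with one still showing at the outlet (600,127). I'm lifting clear, levelling and heading back to the scoop's place, then checking.

Request:
{"name": "drive_tool", "arguments": {"deltas": [[[10,0,0,15,0,0,0],[10,0,0,40,0,0,0],[10,0,0,65,0,0,0],[10,-10,-5,75,-0.009,0.11,0],[10,-25,-20,75,-0.018,0.22,0],[10,-45,-40,75,-0.027,0.33,0],[10,-65,-60,75,-0.036,0.44,0],[10,-85,-80,75,-0.045,0.55,0]]]}}

```text
time: 17.78
position: [597.3, -179.1, 373.3]
ee_rot: [-0.006, 0.987, 0.039, 0.158]
ft_force: [0.2, 0.0, -3.1]
gripper_width: 15.5
grip_force: 39.9
```

Request:
{"name": "drive_tool", "arguments": {"deltas": [[[10,-20,-20,0,-0.009,0.11,0],[10,-40,-40,0,-0.018,0.22,0],[10,-60,-60,0,-0.027,0.32,0],[10,-80,-80,0,-0.027,0.32,0],[10,-100,-100,0,-0.027,0.32,0],[10,-120,-120,0,-0.027,0.32,0],[10,-135,-138,0,-0.027,0.32,0],[10,-150,-152,0,-0.027,0.32,0]]]}}

```text
time: 18.45
position: [447.5, -331.6, 371.8]
ee_rot: [0.0, 0.999, 0.039, 0.0]
ft_force: [-0.2, 0.2, -2.3]
gripper_width: 15.6
grip_force: 39.9
```

```bash
python3 - <<'E'
from h import *
P,im=snap('top')
cv2.imwrite('pics/t5.png',cv2.resize(im[80:290,50:330],None,fx=2.7,fy=2.7,interpolation=3)[:,:,::-1])
for t in ['hub_grip','empty_compartment']: find('top',P,t,n=1)
find('top',P,'bead0_center',n=8)
s=ctrl.observe();print(s['time'],s['position'],s['joints'],s['gripper_width'],s['ee_rot'])
E
```

```text
top hub_grip 0.73 [650. 157. 123.] [144. 173.]
top empty_compartment 0.64 [663. -26. 113.] [242. 170.]
top bead0_center 0.42 [759.  38.  25.] [217. 137.]
18.65 [ 448.3185312  -330.4090835   371.85942486] [-8.48586012e-01  6.15838987e-02  1.47419725e+00  5.75077062e-04
  1.60538422e+00  6.43866516e-01] 15.631010210063364 [-1.56572647e-05  9.99232423e-01  3.91718766e-02  3.57737663e-04]
```

View pics/t5.png

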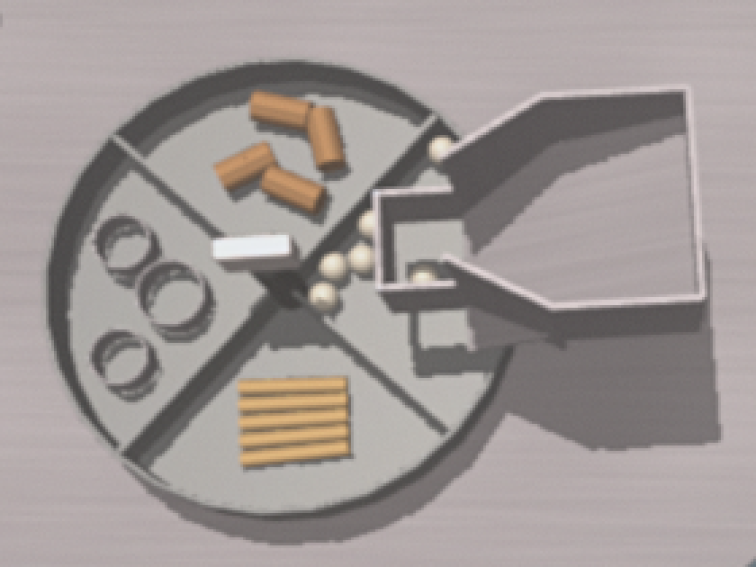

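All six beads are in the compartment: four near the hub, at crop (322-368, 222-296), one at the rim (440,150) and one seen through the outlet (423,275). I'm setting the scoop down.

Request:
{"name": "drive_tool", "arguments": {"deltas": [[[10,0,0,-30,0,0,0],[10,-1,0,-65,0,0,0],[10,-1,0,-100,0,0,0],[10,-1,0,-135,0,0,0],[10,-1,0,-170,0,0,0],[10,-1,0,-200,0,0,0],[10,-1,0,-225,0,0,0],[10,-1,0,-245,0,0,0]]]}}

```text
time: 19.32
position: [447.5, -328.3, 124.3]
ee_rot: [-0.001, 0.999, 0.041, -0.001]
ft_force: [-0.2, -0.0, -1.7]
gripper_width: 15.5
grip_force: 39.9
```

Request:
{"name": "drive_tool", "arguments": {"deltas": [[[10,0,0,-12,0,0,0],[10,0,0,-22,0,0,0],[10,0,0,-29,0,0,0],[10,0,0,-34,0,0,0],[10,0,0,-37,0,0,0],[10,0,0,-38,0,0,0],[10,0,0,-38,0,0,0]]]}}

```text
time: 19.9
position: [447.5, -330.5, 89.3]
ee_rot: [0.0, 0.999, 0.04, 0.0]
ft_force: [-0.0, 0.8, -2.5]
gripper_width: 15.9
grip_force: 39.9
```

Request:
{"name": "drive_tool", "arguments": {"deltas": [[[10,0,0,0,0,0,0],[10,0,0,0,0,0,0]]]}}

```text
time: 20.07
position: [447.5, -330.6, 89.4]
ee_rot: [0.0, 0.999, 0.04, 0.0]
ft_force: [-0.6, 0.2, -1.5]
gripper_width: 15.9
grip_force: 39.9
```

Request:
{"name": "drive_tool", "arguments": {"deltas": [[[10,0,0,-1,0,0,0],[10,0,0,-1,0,0,0],[10,0,0,-1.5,0,0,0],[10,0,0,-1.5,0,0,0]]]}}

```text
time: 20.4
position: [447.4, -330.7, 88.0]
ee_rot: [0.001, 0.999, 0.04, 0.0]
ft_force: [-1.0, -1.5, 3.7]
gripper_width: 15.6
grip_force: 39.9
```

The scoop is touching the counter (+3.7 N). I'm letting go and rising.

Request:
{"name": "drive_tool", "arguments": {"deltas": [[[25,0,0,0,0,0,0],[45,0,0,0,0,0,0],[60,0,0,0,0,0,0],[60,0,0,0,0,0,0],[60,0,0,0,0,0,0],[60,0,0,0,0,0,0],[60,0,0,0,0,0,0],[60,0,0,0,0,0,0]]]}}

```text
time: 21.07
position: [447.1, -330.1, 87.2]
ee_rot: [-0.0, 0.999, 0.04, -0.0]
ft_force: [0.0, 0.3, 1.0]
gripper_width: 59.9
grip_force: 0.0
```

Request:
{"name": "drive_tool", "arguments": {"deltas": [[[60,0,0,10,0,0,0],[60,0,0,30,0,0,0],[60,0,0,60,0,0,0],[60,0,0,90,0,0,0],[60,0,0,120,0,0,0],[60,0,0,150,0,0,0],[60,0,0,160,0,0,0],[60,0,0,160,0,0,0]]]}}

```text
time: 21.73
position: [448.5, -331.6, 251.3]
ee_rot: [0.003, 0.999, 0.04, 0.002]
ft_force: [-0.8, -0.7, -1.0]
gripper_width: 59.7
grip_force: 0.0
```

```bash
python3 - <<'E'
from h import *
P,a=snap('wrist'); find('wrist',P,'scoop_grip',n=1);find('wrist',P,'bead0_center')
P,b=snap('side'); find('side',P,'scoop_grip',n=4); find('side',P,'scoop_lip',n=4)
cv2.imwrite('pics/f.png',np.hstack([cv2.resize(a,(400,300)),cv2.resize(b[150:450,140:480],(400,300))])[:,:,::-1])
s=ctrl.observe();print(s['time'],s['position'],s['gripper_width'])
E
```

```text
wrist scoop_grip 0.98 [ 444. -330.  109.] [321. 234.]
side scoop_grip 0.96 [ 447. -329.  106.] [307. 329.]
side scoop_grip 0.83 [ 258. -322.  140.] [196. 314.]
side scoop_grip 0.58 [668. -95. 199.] [419. 204.]
side scoop_grip 0.57 [ 381. -492.  141.] [259. 399.]
side scoop_lip 0.88 [ 385. -334.   29.] [275. 359.]
side scoop_lip 0.6 [ 186. -346.   32.] [165. 366.]
22.0333 [ 446.43081211 -329.40797426  245.06720929] 59.89062411319165
```

View pics/f.png

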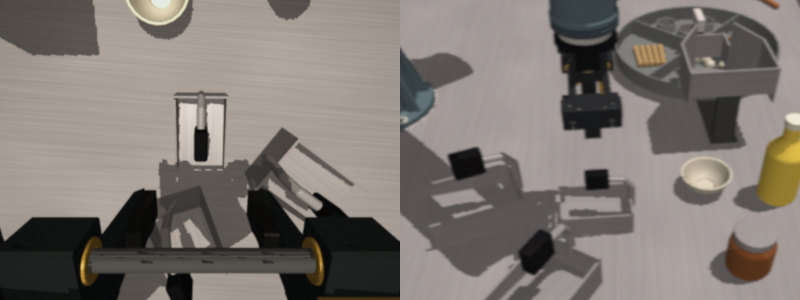

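The scoop is upright and empty at (200,140). The side view shows something bead-like near the outlet (710,62), so I'll check that no bead is stuck there.

```bash
python3 - <<'E'
from h import *
P,b=snap('side'); Q,a=snap('top')
cv2.imwrite('pics/g.png',np.hstack([cv2.resize(b[170:260,360:480],(400,300),interpolation=3),cv2.resize(a[125:215,150:270],(400,300),interpolation=3)])[:,:,::-1])
def ray(P,uv,z):
    d=P[0][:3,:3]@np.linalg.inv(P[1])@[*uv,1]; o=P[0][:3,3]; return (o+d*(z-o[2])/d[2]).round(0)
for z in (29,45,60,75,90): print(z,'top',ray(Q,(207,182),z),'side',ray(P,(401,212),z),ray(P,(406,212),z))
E
```

```text
29 top [662.  54.  29.] side [668. 108.  29.] [681. 107.  29.]
45 top [657.  52.  45.] side [665.  86.  45.] [677.  86.  45.]
60 top [653.  49.  60.] side [661.  66.  60.] [673.  66.  60.]
75 top [649.  47.  75.] side [658.  46.  75.] [669.  46.  75.]
90 top [644.  44.  90.] side [654.  26.  90.] [666.  26.  90.]
```

View pics/g.png

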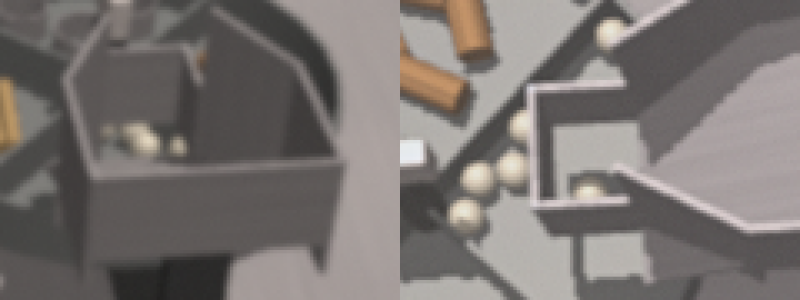

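```bash
python3 - <<'E'
from h import *
P=pose('side');Q=pose('top')
def ray(P,uv,z):
    d=P[0][:3,:3]@np.linalg.inv(P[1])@[*uv,1]; o=P[0][:3,3]; return o+d*(z-o[2])/d[2]
def proj(P,w):
    c=P[1]@(P[0][:3,:3].T@(w-P[0][:3,3])); return c[:2]/c[2]
for u,v in [(610,32),(522,125),(512,168),(476,178),(464,215),(588,190)]:
    uv=(150+(u-400)*.3,125+v*.3)
    for z in ((29,) if u!=588 else (29,45,60,75,90)):
        w=ray(Q,uv,z); p=proj(P,w); print(w.round(0),'side crop',((p-[360,170])*3.333).round(0))
E
```

```text
[764.  46.  29.] side crop [280. 189.]
[703.  97.  29.] side crop [185. 147.]
[675. 102.  29.] side crop [147. 144.]
[668. 124.  29.] side crop [134. 127.]
[645. 130.  29.] side crop [102. 123.]
[662.  55.  29.] side crop [136. 184.]
[657.  53.  45.] side crop [132. 168.]
[653.  50.  60.] side crop [128. 154.]
[649.  48.  75.] side crop [124. 139.]
[644.  45.  90.] side crop [119. 124.]
```

```bash
python3 -c "
from h import *
print(workorder.job_done())"
```

```text
the job is handed in; nothing more can be done
None
```

The job is handed in: the tray's empty compartment is under the outlet, all six beads are in it, and the empty scoop stands upright where it started, with the bowl, jar and bottle never touched.

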